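Sort the parts of a stripped machine and clip the bearing box shut

ROBOT

A 6-joint arm with a two-finger parallel gripper is mounted at the origin on a cart in front of the work surface, level with it; the furniture and walls round the work are solid. World frame = base frame: x ahead of the robot, y to its left, z up, the work surface at z = 0. Lengths are in m, angles in rad, forces in N, time in s.
With the tool pointing down it reaches from about 0.35 to 0.975 m from the base axis. Payload 4.9 kg.
Tool frame: the origin (TCP) lies at the very end of the fingers, on their centre line; the grasp point (between the pads) lies manip.grip_point_offset behind it (manip.grip_point_offset is the distance from the TCP to the grasp point, in m); z points along the fingers, y is the line along which they close (so a half turn about z gives the same grasp; the last joint's range is limited). The gripper opens to 85 mm and grips with 20 to 120 N. Pads are 22 mm wide; open, the fingers measure 114 mm over their backs; the gripper's body (76 mm by 85 mm) begins 54 mm behind the grasp point. The pads swing forward as they close: fully open they stand 13 mm farther back than shut.
Start: joints at [1.002, 0.053, 1.613, -0, 1.476, -0.119], TCP at [0.272, 0.563, 0.231] pointing down, gripper open.
Joint ranges: [-3.01, 3.01], [-1.01, 2.22], [0.06, 2.58], [-1.02, 4.17], [0.09, 2.62], [-3.14, 3.14]. Speed limits (rad/s): [2.57, 2.57, 3.14, 3.14, 3.14, 3.14].

INTERFACE

Orientations are given as a unit quaternion [w, x, y, z].
In Python, from plant import manip gives the robot as it stands.
- The arm moves only by the shell command python3 -m crank 'ROWS' [OPENING]. ROWS is JSON, a list of rows, each an object of numbers: "x", "y", "z": the shift along the tool's x, y, z in cm; "turn": the turn about the tool's z in rad. In form: [{"x": .., "y": .., "z": .., "turn": ..}, ...]. A call has 1 to 5 rows; each row shifts and turns the commanded pose from where the row before left it, along the tool's axes as they then stand; what a row does not reach is not made up. A row lasts 1/10 s, in which the tool goes at most 50 mm and 8.59 degrees, less where a joint would pass 70% of its speed; a pose out of reach is approached as far as the arm can. A call with a gripper value outside its range is refused whole. OPENING is the opening in per cent of the stroke, from 0 (shut) to 100 (fully open), set as the call begins (- or left out, the last holds). The fingers move at their own pace and stop on an object; the grip force is fixed at half the most. Time passes only in rows, so rows that do not move let the fingers close. It gives the time, the measured TCP pose, the force, the opening and the grip force at its end, in the units of the state.
- manip.state(): the state, without advancing time (a new reading comes with each control period).
- manip.grab_frame(name): name is "scene" or "top"; returns (picture, depth): 420x560x3 uint8, red, green, blue; 420x560 float32, m along the optical axis (not along the pixel's ray), 0 where there is no reading.
- manip.camera_model(name): a dict with "mtx" (3x3 intrinsics, pixels), "k1" (the pictures are not rectified: a ray, as slopes to the right and down, at radius r is drawn at 1 + k1 r^2 times it, then the intrinsics apply), "world_to_cam" (4x4, takes a point from world to camera coordinates). Camera axes: x right, y down, z forward; pixel columns grow to the right and rows downward; lengths in m; the calibration is good to about 2 mm. A picture is of the moment at which its call begins. camera_model takes no time and is no camera call.
- manip.job_done(): hands the job in; it is judged then, once.
The state is a dict: "time": time; "joint_pos": joint angles; "joint_vel": joint speeds; "joint_efforts": joint torques, N m; "tool_pos": TCP position; "tool_rot": TCP orientation; "contact_force": force on the tool from outside, world axes, zero at the start; "ft_torque": the same for the moment, N m; "gripper_width": opening from 0.0 (shut) to 1.0 (fully open); "grasp_force": force on a finger pad.
Only numpy, scipy, OpenCV 4.12 (cv2) and the standard library are available. Lean on these libraries where they do the work, as an engineer would, in place of code of your own. Each camera call takes 0.05 s, during which the arm holds its last target. There are 200 camera calls.

TASK

Sort these parts off the stripped-down machine: the bolt into the bin that holds bolts, the bush into the bin that holds bushes, and the two ball bearings flat into the white box, one in each compartment. Then press the lid down on the box until both spring clips have snapped over it, so that no dust gets at the bearings. Leave the screwdriver and the roll of tape where they are.

Things in the scene. Friction and masses are not known exactly. Their poses are not given: they have to be found in the camera images.
- bearing_large: larger ball bearing, steel rings with dark seals, 40 mm outside diameter, 17 mm bore, 12 mm thick, 0.08 kg, lying flat on the bench. Origin: centre of its underside; z is its axis. Take it across the 40 mm.
- bearing_small: smaller ball bearing, as the other but 32 mm outside diameter, 12 mm bore, 10 mm thick, 0.05 kg, lying flat. Origin: centre of its underside; z is its axis.
- bolt: M12 steel bolt with its nut run on the end, lying on its flats, 0.1 kg, 68 mm long along own x. Head (8 mm thick, at -x) and nut (10 mm, at +x) are 19 mm across flats, 22 mm across corners; the 12 mm shank is bare from own x = -26 to +18 mm: take it there. Origin: on the axis at mid-length, 9.5 mm above what it lies on.
- bush: flanged brass plain bush standing on its flange: flange 38 mm diameter and 5 mm thick at the bottom, tube 28 mm outside diameter above it, 35 mm high over all, 20 mm bore, 0.09 kg. Origin: centre of its underside; z is its axis.
- lid: white lid, 140 (own x) x 96 (y) mm, right way up on the bench, 0.09 kg; fits either way round. Origin: centre under its lip. Upward from there: tapered lip 14 mm deep that enters the box (122 x 78 mm at its foot, 130 x 86 at its root), flange from 14 to 17.5 mm, and on its middle a grip bar 60 mm long along x, 16 mm wide, from 17.5 to 37 mm. Take it by the bar.
- clip_box: white box, 140 (own x) x 96 (y) x 40 mm, walls, floor and divider 2.5 mm; fixed. Origin: centre of underside. Compartments 66 x 91 mm, centred at x = -34.5 and +34.5; divider top at z = 22.5. A grey spring clip 24 mm wide at each short end, tip at z = 59, snaps over the lid's flange at 5 to 10 N. Lid shut: its origin 26 mm above the box's, square to it; unclipped 5 mm or more higher.
- bolt_bin: open grey plastic bin, 140 (own x) x 96 (y) mm outside, walls and floor 2.5 mm, fixed; 42 mm high, its sides sloping to a 26 mm front wall at -x. Origin: centre of its underside; x points to the back. The two bins are alike but for what is in them: two bolts like the loose one lie across the back; in front of x = +20 it is empty.
- bush_bin: open grey plastic bin, 140 (own x) x 96 (y) mm outside, walls and floor 2.5 mm, fixed; 42 mm high, its sides sloping to a 26 mm front wall at -x. Origin: centre of its underside; x points to the back. The two bins are alike but for what is in them: two bushes like the loose one stand at the back; in front of x = +20 it is empty.
- screwdriver: bystander: screwdriver with a 25 mm thick handle, 190 mm long along own y (handle at +y), loose on the bench. Origin: under its middle. Leave it alone.
- tape_roll: bystander: black roll of cloth tape lying flat, 106 mm diameter, 19 mm high, loose on the bench. Origin: centre of its underside. Leave it alone.

How it is judged:
At the end, for the whole second after the job is handed in: Bolt and bush each inside the bin of their kind (origin within its walls, under 35 mm up); one bearing flat on the floor of each compartment, either in either; lid clipped down (origin at most 28 mm above the box's, 5 mm sideways, 0.05 rad askew, 0.03 rad tilt); all at rest ((((x of bearing_large in the frame of clip_box between -0.062 and -0.01 m and y of bearing_large in the frame of clip_box between -0.036 and 0.036 m and z of bearing_large in the frame of clip_box below 0.0065 m and angle between bearing_large's own z axis and vertical below 0.12 rad) and (x of bearing_small in the frame of clip_box between 0.01 and 0.062 m and y of bearing_small in the frame of clip_box between -0.036 and 0.036 m and z of bearing_small in the frame of clip_box below 0.0065 m and angle between bearing_small's own z axis and vertical below 0.12 rad)) or ((x of bearing_large in the frame of clip_box between 0.01 and 0.062 m and y of bearing_large in the frame of clip_box between -0.036 and 0.036 m and z of bearing_large in the frame of clip_box below 0.0065 m and angle between bearing_large's own z axis and vertical below 0.12 rad) and (x of bearing_small in the frame of clip_box between -0.062 and -0.01 m and y of bearing_small in the frame of clip_box between -0.036 and 0.036 m and z of bearing_small in the frame of clip_box below 0.0065 m and angle between bearing_small's own z axis and vertical below 0.12 rad))) and z of lid in the frame of clip_box below 0.028 m and horizontal distance between lid and clip_box below 0.005 m and angle between the x axis of lid and the x axis of clip_box, either way round below 0.05 rad and angle between lid's own z axis and vertical below 0.03 rad and x of bolt in the frame of bolt_bin between -0.064 and 0.064 m and y of bolt in the frame of bolt_bin between -0.042 and 0.042 m and z of bolt in the frame of bolt_bin between 0 and 0.035 m and x of bush in the frame of bush_bin between -0.064 and 0.064 m and y of bush in the frame of bush_bin between -0.042 and 0.042 m and z of bush in the frame of bush_bin between 0 and 0.035 m and linear speed of each of bearing_large, bearing_small, lid, bolt, bush below 0.01 m/s and angular speed of each of bearing_large, bearing_small, lid, bolt, bush below 0.2 rad/s); the robot touches nothing.
It fails at once if the screwdriver was pushed more than 25 mm (distance of screwdriver from where it was at the start of the episode above 0.025 m).
It fails at once if the roll of tape was pushed more than 25 mm (distance of tape_roll from where it was at the start of the episode above 0.025 m).
It also fails if it takes over 122 s, if anything falls off the work surface, if the arm or the gripper's body presses on something with over 40 N, if the wrist force passes 120 N, or if a joint passes its speed limit or range.

## Working session

There is one attempt and no reset: what is moved stays moved. The work goes in short steps, Python scripts to look and compute and a shell command to move; the robot and the scene stay as the last step left them, time stands still between calls to the robot, and variables do not carry over. Pictures are saved under pics/ and viewed, at most 14 in all, crops included, and the job is handed in when it is done.

```bash
mkdir -p pics; ls; python3 - <<'E'
from plant import manip
import cv2
s=manip.state();print(s['time'],s['tool_pos'],s['tool_rot'],s['gripper_width'],manip.grip_point_offset)
for n in("scene","top"):
    p,d=manip.grab_frame(n);cv2.imwrite(f"pics/{n}0.png",p[:,:,::-1]);import numpy as np;np.save(n+"0.npy",d)
    print(manip.camera_model(n))
E
```

```text
pics
0.0 [0.2713826  0.56231216 0.23005815] [-3.52263782e-04  2.22978828e-01  9.74822754e-01 -9.57589609e-04] 1.0030479161382102 0.0187
{'mtx': array([[546.33366058,   0.        , 280.38595188],
       [  0.        , 546.33366058, 218.77749485],
       [  0.        ,   0.        ,   1.        ]]), 'k1': -0.17497194287754989, 'world_to_cam': array([[ 0.53546509, -0.84438602, -0.01701149, -0.3619486 ],
       [-0.37436703, -0.21925202, -0.90098717,  0.2194771 ],
       [ 0.75705116,  0.48881572, -0.43351209,  1.12480207],
       [ 0.        ,  0.        ,  0.        ,  1.        ]])}
{'mtx': array([[401.44007612,   0.        , 273.90662394],
       [  0.        , 401.44007612, 205.61486461],
       [  0.        ,   0.        ,   1.        ]]), 'k1': 0.0009514956788130048, 'world_to_cam': array([[ 0.01473298, -0.99963185,  0.02278391, -0.10113079],
       [-0.98560826, -0.01835644, -0.16804582,  0.54058647],
       [ 0.16840219, -0.0199802 , -0.98551585,  0.7849137 ],
       [ 0.        ,  0.        ,  0.        ,  1.        ]])}
```

View pics/top0.png

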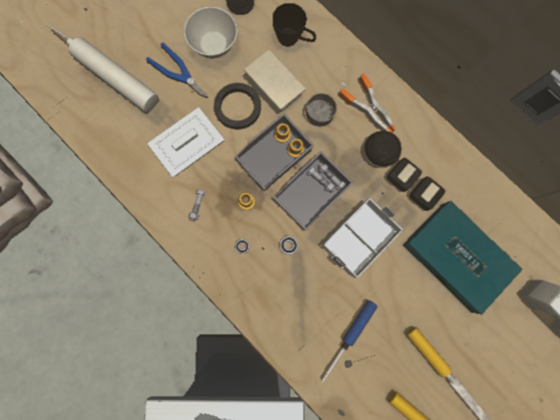

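View pics/scene0.png

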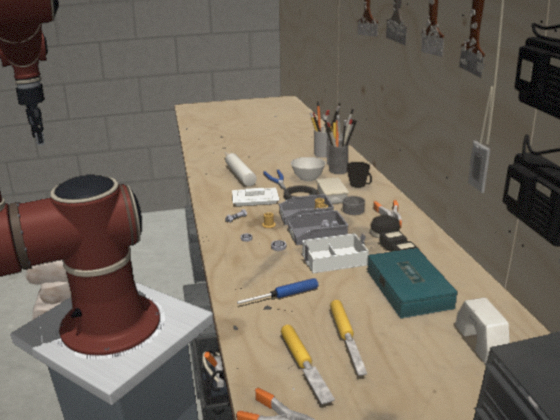

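The top view shows the lid at (185,140), the bush bin at (273,152), the bolt bin at (312,190), the box at (362,238), the bolt at (197,205) and the bush at (246,201). The small bearing is at (242,246), the large one at (289,245), the tape at (237,105) and the screwdriver at (350,340). I'll enlarge it for exact pixels.

```bash
python3 - <<'E'
import cv2
p=cv2.imread("pics/top0.png")
def crop(x,y,w,h,s,n):
    c=cv2.resize(p[y:y+h,x:x+w],None,fx=s,fy=s,interpolation=cv2.INTER_CUBIC)
    for i in range(0,w,20): cv2.putText(c,str(x+i),(i*s,10),0,.35,(0,0,255));cv2.line(c,(i*s,12),(i*s,18),(0,0,255))
    for i in range(0,h,20): cv2.putText(c,str(y+i),(0,i*s+4),0,.35,(0,0,255));cv2.line(c,(24,i*s),(30,i*s),(0,0,255))
    cv2.imwrite(n,c)
crop(140,100,160,120,5,"pics/c1.png")
crop(220,160,190,120,4,"pics/c2.png")
E
```

```text
(no output)
```

View pics/c1.png

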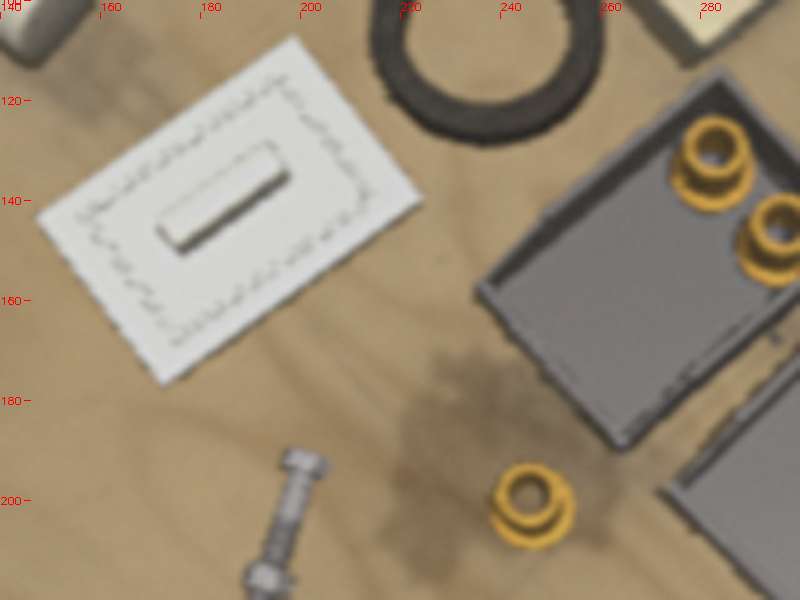

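View pics/c2.png

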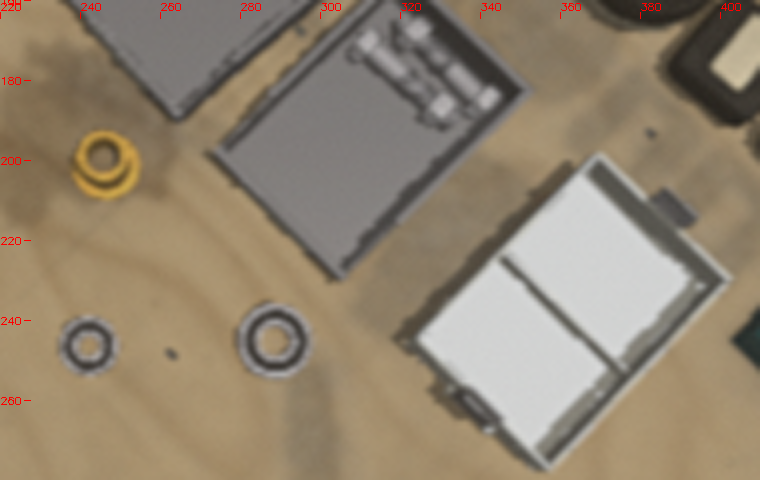

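Read from the crops: lid corners in c1 at (295,35), (423,200), (163,384) and (36,217). Bolt head is at (303,462) with its nut at (268,578), and the bush flange is at (532,508). In c2 the box rim corners are (598,155), (730,278), (545,468) and (405,340), and the bearings are at (88,345) and (273,340).

```bash
cat > h.py <<'E'
import numpy as np, cv2, sys
from plant import manip
M=manip.camera_model("top")
def w(uv,z,M=M):
    n=cv2.undistortPoints(np.array([[uv]],float),M['mtx'],np.array([M['k1'],0,0,0]))[0,0]
    T=M['world_to_cam'];R=T[:3,:3];c=-R.T@T[:3,3];d=R.T@np.r_[n,1]
    return (c+d*(z-c[2])/d[2])[:2]
def c1(u,v,z): return w(((u+.5)/5-.5+140,(v+.5)/5-.5+100),z)
def c2(u,v,z): return w(((u+.5)/4-.5+220,(v+.5)/4-.5+160),z)
def tool():
    s=manip.state();q=s['tool_rot'];a,b=q[1],q[2]
    R=np.array([[a*a-b*b,2*a*b],[2*a*b,b*b-a*a]]) # columns tool x,y in world
    return s,R
def go(x,y,ang=None,z=None):
    """ang: wanted world angle (deg) of closing line; prints turn, then shifts (after turn)"""
    s,R=tool();p=s['tool_pos'];yaw=np.degrees(np.arctan2(R[1,1],R[0,1]));t=0
    if ang is not None:
        t=-((ang-yaw+90)%180-90); yaw-=t
    c,sn=np.cos(np.radians(yaw)),np.sin(np.radians(yaw))
    ty=np.array([c,sn]);tx=np.array([-sn,c])
    d=np.array([x,y])-p[:2]
    print("turn %.3f  x %.2f y %.2f cm  z %.2f | tcp"%(np.radians(t),100*d@tx,100*d@ty,100*(p[2]-z) if z is not None else 0),p.round(4),"yaw %.1f"%(yaw+t),'t %.1f j6 %.2f'%(s['time'],s['joint_pos'][5]),'F',np.round(s['contact_force'],1),'w %.3f g %.0f'%(s['gripper_width'],s['grasp_force']))
E
python3 - <<'E'
from h import *
def rect(n,P):
    P=np.array(P);print(n,P.mean(0).round(4),'sides',[np.round(np.linalg.norm(P[i]-P[(i+1)%len(P)]),4) for i in range(len(P))],'ang',[np.round(np.degrees(np.arctan2(*(P[(i+1)%len(P)]-P[i])[::-1])),1) for i in range(len(P))])
rect('lid',[c1(u,v,.0175) for u,v in[(295,35),(423,200),(163,384),(36,217)]])
rect('box',[c2(u,v,.04) for u,v in[(598,155),(730,278),(545,468),(405,340)]])
rect('bushbin front',[c1(483,288,.026),c1(623,448,.026)]); print(c1(718,72,.042))
rect('boltbin front',[c2(215,153,.026),c2(338,278,.026)]); print(c2(528,90,.042))
rect('bolt head,nut',[c1(303,462,.0145),c1(268,578,.0145)])
print('bush',c1(532,508,.005),c1(529,495,.035))
print('small',c2(88,345,.01),'large',c2(273,340,.012))
# depth check
d=np.load('top0.npy');T=M['world_to_cam']
go(0.4,0.2)
print(manip.state()['joint_pos'])
for n,uv in dict(bench=(262,258),bs=(242,238),lid=(175,160),boxfloor=(380,220)).items():
    nn=cv2.undistortPoints(np.array([[uv]],float),M['mtx'],np.array([M['k1'],0,0,0]))[0,0]
    print(n,(T[:3,:3].T@(np.r_[nn,1]*d[uv[1],uv[0]]-T[:3,3])).round(4))
E
```

```text
lid [0.6872 0.1033] sides [np.float64(0.0962), np.float64(0.1386), np.float64(0.0949), np.float64(0.1395)] ang [np.float64(-141.7), np.float64(128.1), np.float64(38.9), np.float64(-51.4)]
box [ 0.4812 -0.2762] sides [np.float64(0.093), np.float64(0.1398), np.float64(0.0957), np.float64(0.1424)] ang [np.float64(-133.4), np.float64(135.0), np.float64(48.1), np.float64(-46.0)]
bushbin front [ 0.6158 -0.0403] sides [np.float64(0.0931), np.float64(0.0931)] ang [np.float64(-138.3), np.float64(41.7)]
[ 0.74506618 -0.10940396]
boltbin front [ 0.5296 -0.1241] sides [np.float64(0.0931), np.float64(0.0931)] ang [np.float64(-135.0), np.float64(45.0)]
[ 0.59649108 -0.25585543]
bolt head,nut [0.5492 0.073 ] sides [np.float64(0.0523), np.float64(0.0523)] ang [np.float64(166.1), np.float64(-13.9)]
bush [ 0.5579825  -0.03200986] [ 0.5580928 -0.0321156]
small [ 0.46044491 -0.02552736] large [ 0.46456072 -0.12376659]
turn 0.000  x -27.33 y -27.04 cm  z 0.00 | tcp [0.2715 0.5623 0.2302] yaw 64.2 t 0.1 j6 -0.12 F [-0.2 -0.3  0.4] w 1.002 g 0
[ 1.00195693e+00  5.33136101e-02  1.61414284e+00 -1.89861938e-05
  1.47602058e+00 -1.19018969e-01]
bench [ 0.436  -0.0692 -0.0007]
bs [ 0.4778 -0.0254  0.0027]
lid [0.6436 0.1238 0.0185]
boxfloor [ 0.5225 -0.3258  0.0007]
```

```bash
python3 -c "
from h import *
go(.549,.073,76,.13)"; python3 -m crank '[{"turn":-0.15},{"turn":-0.056}]' 50
```

```text
turn -0.205  x -38.77 y -40.77 cm  z 10.02 | tcp [0.2715 0.5623 0.2302] yaw 64.2 t 0.1 j6 -0.12 F [-0.2 -0.3  0.4] w 1.002 g 0schema error: expected keys x, y, z, turn
```

```bash
python3 -m crank '[{"x":0,"y":0,"z":0,"turn":-0.14},{"x":0,"y":0,"z":0,"turn":-0.065},{"x":-3,"y":-3.1,"z":0,"turn":0},{"x":-3,"y":-3.1,"z":0,"turn":0},{"x":-3,"y":-3.1,"z":0,"turn":0}]' 50
python3 -m crank '[{"x":-3,"y":-3.1,"z":0,"turn":0},{"x":-3,"y":-3.1,"z":0,"turn":0},{"x":-3,"y":-3.1,"z":0,"turn":0},{"x":-3,"y":-3.1,"z":0,"turn":0},{"x":-3,"y":-3.1,"z":0,"turn":0}]'
python3 -m crank '[{"x":-3,"y":-3.1,"z":1,"turn":0},{"x":-3,"y":-3.1,"z":2,"turn":0},{"x":-3,"y":-3.1,"z":2,"turn":0},{"x":-3,"y":-3.1,"z":2,"turn":0},{"x":-2,"y":-2,"z":3,"turn":0}]'
python3 -c "
from h import *
go(.549,.073,76,.05)"
```

```text
time: 0.6
tool_pos: [0.3366, 0.4494, 0.2305]
tool_rot: [-0.0, 0.121, 0.993, -0.0]
contact_force: [1.1, -0.6, -0.5]
gripper_width: 0.504
grasp_force: 0.0
time: 1.1
tool_pos: [0.4448, 0.2623, 0.2309]
tool_rot: [-0.0, 0.122, 0.993, -0.0]
contact_force: [0.4, 0.7, 0.4]
gripper_width: 0.499
grasp_force: 0.0
time: 1.6
tool_pos: [0.5473, 0.0879, 0.1318]
tool_rot: [0.002, 0.123, 0.992, 0.0]
contact_force: [-0.0, 0.7, 0.2]
gripper_width: 0.501
grasp_force: 0.0
turn -0.002  x -0.53 y -1.41 cm  z 8.18 | tcp [0.5473 0.0879 0.1318] yaw 75.9 t 1.6 j6 -1.30 F [-0.   0.7  0.2] w 0.501 g 0
```

```bash
python3 -m crank '[{"x":-0.5,"y":-1.4,"z":3,"turn":0},{"x":0,"y":0,"z":5,"turn":0},{"x":0,"y":0,"z":0,"turn":0},{"x":0,"y":0,"z":0,"turn":0}]' 
python3 -c "
from h import *
go(.549,.073,76,.003)"
```

```text
time: 2.0
tool_pos: [0.5458, 0.0756, 0.0504]
tool_rot: [-0.002, 0.122, 0.993, -0.0]
contact_force: [0.2, -1.0, 0.8]
gripper_width: 0.5
grasp_force: 0.0
turn -0.000  x -0.38 y -0.18 cm  z 4.74 | tcp [0.5458 0.0756 0.0504] yaw 76.0 t 2.0 j6 -1.32 F [ 0.2 -1.   0.8] w 0.500 g 0
```

```bash
python3 -m crank '[{"x":-0.4,"y":-0.2,"z":2,"turn":0},{"x":0,"y":0,"z":2.2,"turn":0},{"x":0,"y":0,"z":0.5,"turn":0},{"x":0,"y":0,"z":0,"turn":0}]' 
python3 -m crank '[{"x":0,"y":0,"z":0,"turn":0},{"x":0,"y":0,"z":0,"turn":0},{"x":0,"y":0,"z":0,"turn":0},{"x":0,"y":0,"z":0,"turn":0},{"x":0,"y":0,"z":0,"turn":0}]' 0
python3 -c "
from h import *
go(.562,-.155,45,.012)"
```

```text
time: 2.4
tool_pos: [0.5511, 0.0731, 0.0058]
tool_rot: [0.001, 0.122, 0.993, 0.0]
contact_force: [1.0, -0.2, 0.6]
gripper_width: 0.496
grasp_force: 0.0
time: 2.9
tool_pos: [0.5517, 0.0729, 0.0064]
tool_rot: [0.001, 0.122, 0.993, 0.0]
contact_force: [-1.5, -0.4, 6.6]
gripper_width: 0.108
grasp_force: 58.7
turn 0.541  x -16.84 y -15.39 cm  z -0.56 | tcp [0.5517 0.0729 0.0064] yaw 76.0 t 2.9 j6 -1.33 F [-1.5 -0.4  6.6] w 0.108 g 59
```

```bash
python3 -m crank '[{"x":0,"y":0,"z":-2,"turn":0},{"x":0,"y":0,"z":-5,"turn":0},{"x":0,"y":0,"z":-4,"turn":0},{"x":0,"y":0,"z":0,"turn":0.14},{"x":0,"y":0,"z":0,"turn":0.14}]' 
python3 -m crank '[{"x":0,"y":0,"z":0,"turn":0.14},{"x":0,"y":0,"z":0,"turn":0.12},{"x":-3,"y":-3,"z":0,"turn":0},{"x":-3,"y":-3,"z":0,"turn":0},{"x":-3,"y":-3,"z":0,"turn":0}]' 
python3 -c "
from h import *
p,d=manip.grab_frame('top');cv2.imwrite('pics/a1.png',cv2.resize(p[100:300,150:430],None,fx=2,fy=2)[:,:,::-1])
go(.562,-.155,45,.012)"
```

```text
time: 3.4
tool_pos: [0.5517, 0.0727, 0.1171]
tool_rot: [0.002, 0.262, 0.965, 0.001]
contact_force: [-0.1, -0.2, -1.8]
gripper_width: 0.106
grasp_force: 58.6
time: 3.9
tool_pos: [0.5501, -0.0556, 0.1145]
tool_rot: [0.0, 0.382, 0.924, 0.0]
contact_force: [1.3, -0.6, -0.7]
gripper_width: 0.111
grasp_force: 58.7
turn -0.003  x -7.43 y -5.78 cm  z 10.28 | tcp [ 0.5503 -0.0616  0.1148] yaw 44.9 t 4.0 j6 -1.02 F [ 0.7 -4.5 -0.3] w 0.105 g 59
```

View pics/a1.png

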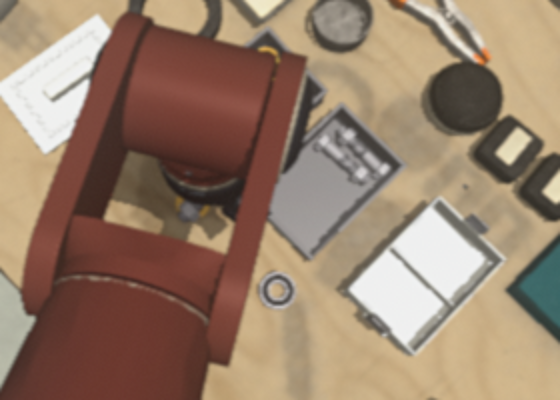

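The arm hides most of this view, but the bolt's end shows at about (190,210) under the gripper, so it is held. Next is the bolt bin.

```bash
python3 -m crank '[{"x":-3,"y":-3,"z":0,"turn":0},{"x":-3,"y":-2.5,"z":2,"turn":0},{"x":-1.2,"y":0,"z":3,"turn":0},{"x":0,"y":0,"z":0,"turn":0},{"x":0,"y":0,"z":0,"turn":0}]' 
python3 -c "
from h import *
go(.562,-.155,45,.012)"
```

```text
time: 4.45
tool_pos: [0.5616, -0.1438, 0.0637]
tool_rot: [-0.001, 0.382, 0.924, 0.0]
contact_force: [-0.4, -0.1, -0.4]
gripper_width: 0.106
grasp_force: 58.9
turn 0.000  x -0.82 y -0.77 cm  z 5.17 | tcp [ 0.5616 -0.1438  0.0637] yaw 45.0 t 4.5 j6 -1.17 F [-0.4 -0.1 -0.4] w 0.106 g 59
```

```bash
python3 -m crank '[{"x":-0.8,"y":-0.8,"z":2,"turn":0},{"x":0,"y":0,"z":2,"turn":0},{"x":0,"y":0,"z":1.1,"turn":0},{"x":0,"y":0,"z":0,"turn":0},{"x":0,"y":0,"z":0,"turn":0}]' 
python3 -m crank '[{"x":0,"y":0,"z":0,"turn":0},{"x":0,"y":0,"z":0,"turn":0},{"x":0,"y":0,"z":0,"turn":0}]' 50
python3 -m crank '[{"x":0,"y":0,"z":-3,"turn":0},{"x":0,"y":0,"z":-5,"turn":0},{"x":0,"y":0,"z":-3,"turn":0},{"x":0,"y":0,"z":0,"turn":0}]'
python3 -c "
from h import *
go(.558,-.032,42,.05)"
```

```text
time: 4.95
tool_pos: [0.5631, -0.1552, 0.0146]
tool_rot: [0.001, 0.382, 0.924, 0.0]
contact_force: [0.5, 0.3, -1.3]
gripper_width: 0.109
grasp_force: 58.9
time: 5.25
tool_pos: [0.563, -0.1558, 0.0142]
tool_rot: [0.001, 0.382, 0.924, 0.0]
contact_force: [0.5, -0.5, -0.5]
gripper_width: 0.499
grasp_force: 0.0
time: 5.65
tool_pos: [0.5663, -0.1573, 0.1304]
tool_rot: [0.006, 0.382, 0.924, -0.0]
contact_force: [0.9, 0.0, 0.6]
gripper_width: 0.504
grasp_force: 0.0
turn 0.053  x 9.86 y 7.77 cm  z 8.04 | tcp [ 0.5663 -0.1573  0.1304] yaw 45.0 t 5.7 j6 -1.18 F [0.9 0.  0.6] w 0.504 g 0
```

```bash
python3 -m crank '[{"x":0,"y":0,"z":0,"turn":0.053},{"x":3.3,"y":2.6,"z":0,"turn":0},{"x":3.3,"y":2.6,"z":0,"turn":0},{"x":3.3,"y":2.6,"z":4,"turn":0},{"x":0,"y":0,"z":3.5,"turn":0}]' 60
python3 -m crank '[{"x":0,"y":0,"z":0,"turn":0},{"x":0,"y":0,"z":0,"turn":0}]'
python3 -c "
from h import *
go(.558,-.032,42,.009)"
```

```text
time: 6.15
tool_pos: [0.5547, -0.0323, 0.0536]
tool_rot: [0.001, 0.405, 0.914, 0.001]
contact_force: [-0.3, -0.8, -1.2]
gripper_width: 0.602
grasp_force: 0.0
time: 6.35
tool_pos: [0.5537, -0.0357, 0.0531]
tool_rot: [-0.001, 0.407, 0.914, -0.0]
contact_force: [-0.6, -0.3, -0.0]
gripper_width: 0.598
grasp_force: 0.0
turn -0.000  x -0.01 y 0.57 cm  z 4.41 | tcp [ 0.5537 -0.0357  0.0531] yaw 42.0 t 6.3 j6 -0.93 F [-0.6 -0.3 -0. ] w 0.598 g 0
```

```bash
python3 -m crank '[{"x":0,"y":0.6,"z":2,"turn":0},{"x":0,"y":0,"z":2.2,"turn":0},{"x":0,"y":0,"z":0,"turn":0},{"x":0,"y":0,"z":0,"turn":0}]' 
python3 -m crank '[{"x":0,"y":0,"z":0,"turn":0},{"x":0,"y":0,"z":0,"turn":0},{"x":0,"y":0,"z":0,"turn":0},{"x":0,"y":0,"z":0,"turn":0},{"x":0,"y":0,"z":0,"turn":0}]' 0
python3 -m crank '[{"x":0,"y":0,"z":-3,"turn":0},{"x":0,"y":0,"z":-4,"turn":0},{"x":0,"y":0,"z":-3,"turn":0},{"x":0,"y":0,"z":0,"turn":0}]'
python3 -c "
from h import *
go(.646,-.074,42,.015)"
```

```text
time: 6.75
tool_pos: [0.5601, -0.0326, 0.0134]
tool_rot: [0.001, 0.407, 0.913, 0.0]
contact_force: [1.0, -0.3, 1.1]
gripper_width: 0.601
grasp_force: 0.0
time: 7.25
tool_pos: [0.5607, -0.0322, 0.0141]
tool_rot: [0.002, 0.407, 0.914, 0.0]
contact_force: [0.3, -0.5, 7.3]
gripper_width: 0.29
grasp_force: 60.3
time: 7.65
tool_pos: [0.5627, -0.0323, 0.118]
tool_rot: [0.005, 0.407, 0.914, 0.001]
contact_force: [1.2, -0.2, 0.4]
gripper_width: 0.284
grasp_force: 59.6
turn 0.000  x -8.68 y 3.40 cm  z 10.30 | tcp [ 0.5627 -0.0323  0.118 ] yaw 42.0 t 7.7 j6 -0.92 F [ 1.2 -0.2  0.4] w 0.284 g 60
```

```bash
python3 -m crank '[{"x":-3,"y":1.2,"z":0,"turn":0},{"x":-3,"y":1.2,"z":0,"turn":0},{"x":-2.7,"y":1,"z":1,"turn":0},{"x":0,"y":0,"z":3,"turn":0},{"x":0,"y":0,"z":0,"turn":0}]' 
python3 -c "
from h import *
go(.646,-.074,42,.0185)"
```

```text
time: 8.15
tool_pos: [0.6387, -0.0731, 0.0657]
tool_rot: [-0.005, 0.407, 0.913, -0.001]
contact_force: [-1.3, 0.5, -2.3]
gripper_width: 0.288
grasp_force: 59.5
turn -0.001  x -0.56 y 0.48 cm  z 4.72 | tcp [ 0.6387 -0.0731  0.0657] yaw 42.0 t 8.2 j6 -0.96 F [-1.3  0.5 -2.3] w 0.288 g 60
```

```bash
python3 -m crank '[{"x":-0.4,"y":0.3,"z":2,"turn":0},{"x":0,"y":0,"z":1.8,"turn":0},{"x":0,"y":0,"z":0.6,"turn":0},{"x":0,"y":0,"z":0,"turn":0},{"x":0,"y":0,"z":0,"turn":0}]' 
python3 -m crank '[{"x":0,"y":0,"z":0,"turn":0},{"x":0,"y":0,"z":0,"turn":0},{"x":0,"y":0,"z":0,"turn":0}]' 52
python3 -m crank '[{"x":0,"y":0,"z":-3,"turn":0},{"x":0,"y":0,"z":-5,"turn":0},{"x":0,"y":0,"z":-3,"turn":0},{"x":0,"y":0,"z":0,"turn":0}]'
python3 -c "
from h import *
go(.4605,-.0255,45,.05)"
```

```text
time: 8.65
tool_pos: [0.6474, -0.0745, 0.0284]
tool_rot: [0.0, 0.407, 0.914, 0.0]
contact_force: [-0.5, -0.6, -0.3]
gripper_width: 0.289
grasp_force: 59.5
time: 8.95
tool_pos: [0.648, -0.0747, 0.0289]
tool_rot: [0.001, 0.407, 0.914, 0.0]
contact_force: [-0.2, 0.3, -0.2]
gripper_width: 0.522
grasp_force: 0.0
time: 9.35
tool_pos: [0.6514, -0.0754, 0.1457]
tool_rot: [0.006, 0.407, 0.914, 0.001]
contact_force: [-0.2, -0.1, 1.2]
gripper_width: 0.517
grasp_force: 0.0
turn -0.052  x 17.03 y -9.97 cm  z 9.57 | tcp [ 0.6514 -0.0754  0.1457] yaw 42.0 t 9.3 j6 -0.96 F [-0.2 -0.1  1.2] w 0.517 g 0
```

```bash
python3 -m crank '[{"x":3.4,"y":-2,"z":0,"turn":0},{"x":3.4,"y":-2,"z":0,"turn":0},{"x":3.4,"y":-2,"z":0,"turn":0},{"x":3.4,"y":-2,"z":0,"turn":0},{"x":3.4,"y":-2,"z":4,"turn":0}]' 65
python3 -m crank '[{"x":0,"y":0,"z":5,"turn":-0.052},{"x":0,"y":0,"z":0,"turn":0},{"x":0,"y":0,"z":0,"turn":0}]'
python3 -c "
from h import *
go(.4605,-.0255,45,.002)
p,d=manip.grab_frame('top');cv2.imwrite('pics/a2.png',cv2.resize(p[100:300,150:430],None,fx=2.8,fy=2.8)[:,:,::-1])"
```

```text
time: 9.85
tool_pos: [0.4656, -0.0167, 0.1062]
tool_rot: [0.005, 0.407, 0.914, 0.001]
contact_force: [0.1, -0.0, 0.1]
gripper_width: 0.65
grasp_force: 0.0
time: 10.15
tool_pos: [0.4629, -0.0164, 0.052]
tool_rot: [-0.001, 0.383, 0.924, -0.0]
contact_force: [-0.3, -0.0, 0.7]
gripper_width: 0.649
grasp_force: 0.0
turn -0.001  x -0.48 y -0.82 cm  z 5.00 | tcp [ 0.4629 -0.0164  0.052 ] yaw 44.9 t 10.2 j6 -0.98 F [-0.3 -0.   0.7] w 0.649 g 0
```

View pics/a2.png

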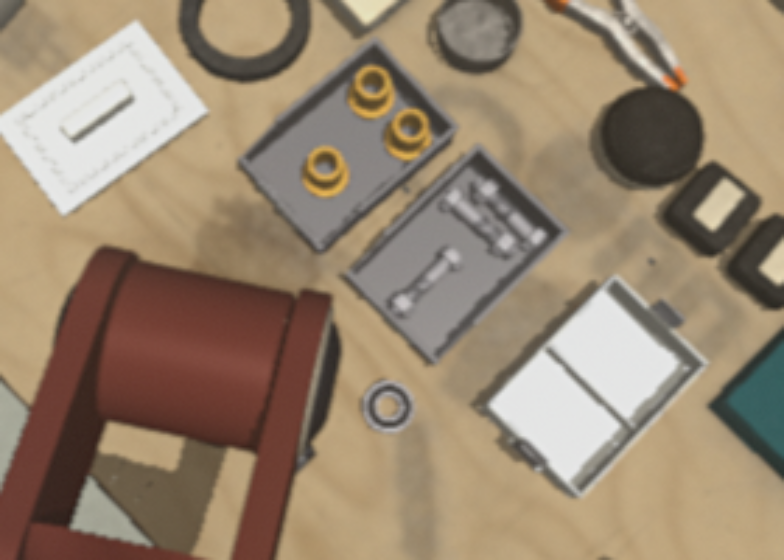

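The bolt lies in the bolt bin at (425,282) and the bush stands in the bush bin at (325,172). Now the small bearing.

```bash
python3 -m crank '[{"x":-0.5,"y":-0.8,"z":2,"turn":0},{"x":0,"y":0,"z":2.3,"turn":0},{"x":0,"y":0,"z":0.5,"turn":0},{"x":0,"y":0,"z":0.2,"turn":0},{"x":0,"y":0,"z":0,"turn":0}]'
python3 -c "
from h import *
go(.4605,-.0255,45,.002)"
```

```text
time: 10.7
tool_pos: [0.4629, -0.0259, 0.0039]
tool_rot: [0.001, 0.383, 0.924, 0.0]
contact_force: [0.5, 0.1, 0.4]
gripper_width: 0.647
grasp_force: 0.0
turn -0.001  x 0.20 y -0.14 cm  z 0.19 | tcp [ 0.4629 -0.0259  0.0039] yaw 45.0 t 10.7 j6 -1.00 F [0.5 0.1 0.4] w 0.647 g 0
```

```bash
python3 -m crank '[{"x":0.2,"y":-0.1,"z":0.2,"turn":0},{"x":0,"y":0,"z":0,"turn":0}]'
python3 -m crank '[{"x":0,"y":0,"z":0,"turn":0},{"x":0,"y":0,"z":0,"turn":0},{"x":0,"y":0,"z":0,"turn":0},{"x":0,"y":0,"z":0,"turn":0},{"x":0,"y":0,"z":0,"turn":0}]' 0
python3 -m crank '[{"x":0,"y":0,"z":-3,"turn":0},{"x":0,"y":0,"z":-5,"turn":0},{"x":0,"y":0,"z":-4,"turn":0},{"x":0,"y":0,"z":0,"turn":0}]'
python3 -c "
from h import *
go(.4568,-.2518,45,.06)"
```

```text
time: 10.9
tool_pos: [0.4596, -0.0249, 0.0009]
tool_rot: [0.001, 0.383, 0.924, 0.0]
contact_force: [0.6, -0.4, -0.2]
gripper_width: 0.649
grasp_force: 0.0
time: 11.4
tool_pos: [0.4597, -0.025, 0.001]
tool_rot: [0.0, 0.383, 0.924, 0.0]
contact_force: [-1.8, -0.1, 6.4]
gripper_width: 0.318
grasp_force: 58.8
time: 11.8
tool_pos: [0.4636, -0.0258, 0.1271]
tool_rot: [0.006, 0.383, 0.924, 0.001]
contact_force: [0.8, -0.2, -0.0]
gripper_width: 0.319
grasp_force: 59.4
turn -0.000  x -15.50 y -16.46 cm  z 6.71 | tcp [ 0.4636 -0.0258  0.1271] yaw 45.0 t 11.8 j6 -1.00 F [ 0.8 -0.2 -0. ] w 0.319 g 59
```

```bash
python3 -m crank '[{"x":-3.1,"y":-3.3,"z":0,"turn":0},{"x":-3.1,"y":-3.3,"z":0,"turn":0},{"x":-3.1,"y":-3.3,"z":0,"turn":0},{"x":-3.1,"y":-3.3,"z":0,"turn":0},{"x":-3.1,"y":-3.3,"z":0,"turn":0}]'
python3 -m crank '[{"x":0,"y":0,"z":3,"turn":0},{"x":0,"y":0,"z":3,"turn":0},{"x":0,"y":0,"z":0,"turn":0},{"x":0,"y":0,"z":0,"turn":0}]'
python3 -c "
from h import *
go(.4568,-.2518,45,.006)"
```

```text
time: 12.3
tool_pos: [0.4511, -0.2526, 0.1188]
tool_rot: [-0.001, 0.383, 0.924, 0.0]
contact_force: [0.8, 0.5, 0.0]
gripper_width: 0.312
grasp_force: 59.4
time: 12.7
tool_pos: [0.4512, -0.2505, 0.0591]
tool_rot: [-0.001, 0.383, 0.924, 0.0]
contact_force: [-0.5, -0.4, -0.2]
gripper_width: 0.314
grasp_force: 59.5
turn -0.000  x -0.49 y 0.30 cm  z 5.31 | tcp [ 0.4512 -0.2505  0.0591] yaw 45.0 t 12.7 j6 -1.44 F [-0.5 -0.4 -0.2] w 0.314 g 59
```

```bash
python3 -m crank '[{"x":-0.5,"y":0.3,"z":2,"turn":0},{"x":0,"y":0,"z":2.3,"turn":0},{"x":0,"y":0,"z":0.7,"turn":0},{"x":0,"y":0,"z":0,"turn":0},{"x":0,"y":0,"z":0,"turn":0}]'
python3 -c "
from h import *
go(.4568,-.2518,45,.0045)"
```

```text
time: 13.2
tool_pos: [0.4586, -0.2531, 0.0118]
tool_rot: [0.001, 0.383, 0.924, -0.0]
contact_force: [-0.2, -0.1, -0.4]
gripper_width: 0.322
grasp_force: 59.5
turn -0.000  x 0.22 y -0.04 cm  z 0.73 | tcp [ 0.4586 -0.2531  0.0118] yaw 45.0 t 13.2 j6 -1.43 F [-0.2 -0.1 -0.4] w 0.322 g 59
```

```bash
python3 -m crank '[{"x":0.2,"y":0,"z":0.4,"turn":0},{"x":0,"y":0,"z":0.2,"turn":0},{"x":0,"y":0,"z":0.1,"turn":0},{"x":0,"y":0,"z":0,"turn":0}]'
python3 -m crank '[{"x":0,"y":0,"z":0,"turn":0},{"x":0,"y":0,"z":0,"turn":0},{"x":0,"y":0,"z":0,"turn":0}]' 48
python3 -m crank '[{"x":0,"y":0,"z":-3,"turn":0},{"x":0,"y":0,"z":-5,"turn":0},{"x":0,"y":0,"z":-4,"turn":0},{"x":0,"y":0,"z":0,"turn":0}]'
python3 -c "
from h import *
go(.4646,-.1238,45,.05)"
```

```text
time: 13.6
tool_pos: [0.4564, -0.2513, 0.0036]
tool_rot: [0.0, 0.383, 0.924, -0.0]
contact_force: [-0.8, 0.7, 2.1]
gripper_width: 0.316
grasp_force: 59.7
time: 13.9
tool_pos: [0.4563, -0.2513, 0.0032]
tool_rot: [0.0, 0.383, 0.924, -0.0]
contact_force: [-0.5, 0.3, 0.2]
gripper_width: 0.481
grasp_force: 0.0
time: 14.3
tool_pos: [0.4601, -0.254, 0.1309]
tool_rot: [0.007, 0.383, 0.924, -0.002]
contact_force: [-0.0, -0.5, 0.0]
gripper_width: 0.483
grasp_force: 0.0
turn -0.000  x 8.89 y 9.53 cm  z 8.09 | tcp [ 0.4601 -0.254   0.1309] yaw 45.0 t 14.3 j6 -1.43 F [-0.  -0.5  0. ] w 0.483 g 0
```

Now the large bearing.

```bash
python3 -m crank '[{"x":3,"y":3.2,"z":0,"turn":0},{"x":3,"y":3.2,"z":0,"turn":0},{"x":2.9,"y":3.1,"z":4,"turn":0},{"x":0,"y":0,"z":4,"turn":0},{"x":0,"y":0,"z":0,"turn":0}]' 72
python3 -m crank '[{"x":0,"y":0,"z":0,"turn":0},{"x":0,"y":0,"z":0,"turn":0}]'
python3 -c "
from h import *
go(.4646,-.1238,45,.002)"
```

```text
time: 14.8
tool_pos: [0.4554, -0.124, 0.0429]
tool_rot: [-0.006, 0.382, 0.924, 0.0]
contact_force: [-1.4, 0.6, -0.4]
gripper_width: 0.718
grasp_force: 0.0
time: 15.0
tool_pos: [0.4618, -0.1284, 0.0509]
tool_rot: [0.002, 0.383, 0.924, -0.0]
contact_force: [-0.0, -0.2, -0.5]
gripper_width: 0.721
grasp_force: 0.0
turn -0.001  x 0.12 y 0.52 cm  z 4.89 | tcp [ 0.4618 -0.1284  0.0509] yaw 44.9 t 15.0 j6 -1.21 F [-0.  -0.2 -0.5] w 0.721 g 0
```

```bash
python3 -m crank '[{"x":0.1,"y":0.5,"z":2,"turn":0},{"x":0,"y":0,"z":2.3,"turn":0},{"x":0,"y":0,"z":0.3,"turn":0},{"x":0,"y":0,"z":0,"turn":0},{"x":0,"y":0,"z":0,"turn":0}]'
python3 -c "
from h import *
go(.4646,-.1238,45,.002)"
```

```text
time: 15.5
tool_pos: [0.4646, -0.1239, 0.0048]
tool_rot: [0.002, 0.383, 0.924, -0.0]
contact_force: [0.8, 0.2, 0.5]
gripper_width: 0.718
grasp_force: 0.0
turn -0.001  x 0.00 y 0.01 cm  z 0.28 | tcp [ 0.4646 -0.1239  0.0048] yaw 44.9 t 15.5 j6 -1.20 F [0.8 0.2 0.5] w 0.718 g 0
```

```bash
python3 -m crank '[{"x":0,"y":0,"z":0.3,"turn":0},{"x":0,"y":0,"z":0,"turn":0}]'
python3 -m crank '[{"x":0,"y":0,"z":0,"turn":0},{"x":0,"y":0,"z":0,"turn":0},{"x":0,"y":0,"z":0,"turn":0},{"x":0,"y":0,"z":0,"turn":0},{"x":0,"y":0,"z":0,"turn":0}]' 0
python3 -m crank '[{"x":0,"y":0,"z":-3,"turn":0},{"x":0,"y":0,"z":-5,"turn":0},{"x":0,"y":0,"z":-4,"turn":0},{"x":0,"y":0,"z":0,"turn":0}]'
python3 -c "
from h import *
go(.5056,-.3006,45,.06)"
```

```text
time: 15.7
tool_pos: [0.4637, -0.1232, 0.0006]
tool_rot: [0.001, 0.383, 0.924, -0.0]
contact_force: [-0.4, -0.5, -0.6]
gripper_width: 0.717
grasp_force: 0.0
time: 16.2
tool_pos: [0.4637, -0.1231, 0.0008]
tool_rot: [0.0, 0.383, 0.924, -0.0]
contact_force: [-2.2, 0.9, 5.8]
gripper_width: 0.414
grasp_force: 59.5
time: 16.6
tool_pos: [0.4673, -0.1246, 0.1268]
tool_rot: [0.006, 0.383, 0.924, -0.0]
contact_force: [1.0, -0.6, -0.2]
gripper_width: 0.417
grasp_force: 60.4
turn -0.000  x -15.15 y -9.74 cm  z 6.68 | tcp [ 0.4673 -0.1246  0.1268] yaw 45.0 t 16.6 j6 -1.20 F [ 1.  -0.6 -0.2] w 0.417 g 60
```

```bash
python3 -m crank '[{"x":-3.8,"y":-2.4,"z":0,"turn":0},{"x":-3.8,"y":-2.4,"z":0,"turn":0},{"x":-3.8,"y":-2.4,"z":0,"turn":0},{"x":-3.8,"y":-2.4,"z":0,"turn":0},{"x":0,"y":0,"z":3,"turn":0}]'
python3 -m crank '[{"x":0,"y":0,"z":3,"turn":0},{"x":0,"y":0,"z":0,"turn":0},{"x":0,"y":0,"z":0,"turn":0},{"x":0,"y":0,"z":0,"turn":0}]'
python3 -c "
from h import *
go(.5056,-.3006,45,.006)"
```

```text
time: 17.1
tool_pos: [0.506, -0.3052, 0.0936]
tool_rot: [0.005, 0.385, 0.923, -0.002]
contact_force: [0.9, -0.2, -0.5]
gripper_width: 0.417
grasp_force: 60.4
time: 17.5
tool_pos: [0.5035, -0.2986, 0.0613]
tool_rot: [0.001, 0.383, 0.924, -0.0]
contact_force: [0.3, -0.3, -1.1]
gripper_width: 0.42
grasp_force: 60.4
turn 0.000  x -0.29 y 0.01 cm  z 5.53 | tcp [ 0.5035 -0.2986  0.0613] yaw 45.0 t 17.5 j6 -1.45 F [ 0.3 -0.3 -1.1] w 0.420 g 60
```

```bash
python3 -m crank '[{"x":-0.3,"y":0,"z":2,"turn":0},{"x":0,"y":0,"z":2.3,"turn":0},{"x":0,"y":0,"z":0.7,"turn":0},{"x":0,"y":0,"z":0,"turn":0},{"x":0,"y":0,"z":0,"turn":0}]'
python3 -c "
from h import *
go(.5056,-.3006,45,.0045)"
```

```text
time: 18.0
tool_pos: [0.5058, -0.3009, 0.0116]
tool_rot: [0.001, 0.383, 0.924, -0.0]
contact_force: [0.8, -0.1, -1.1]
gripper_width: 0.412
grasp_force: 60.4
turn -0.000  x 0.04 y 0.01 cm  z 0.71 | tcp [ 0.5058 -0.3009  0.0116] yaw 45.0 t 18.0 j6 -1.45 F [ 0.8 -0.1 -1.1] w 0.412 g 60
```

```bash
python3 -m crank '[{"x":0,"y":0,"z":0.4,"turn":0},{"x":0,"y":0,"z":0.2,"turn":0},{"x":0,"y":0,"z":0.1,"turn":0},{"x":0,"y":0,"z":0,"turn":0}]'
python3 -m crank '[{"x":0,"y":0,"z":0,"turn":0},{"x":0,"y":0,"z":0,"turn":0},{"x":0,"y":0,"z":0,"turn":0}]' 54
python3 -m crank '[{"x":0,"y":0,"z":-3,"turn":0},{"x":0,"y":0,"z":-5,"turn":0},{"x":0,"y":0,"z":-5,"turn":0},{"x":0,"y":0,"z":0,"turn":0}]'
python3 -c "
from h import *
go(.6872,.1033,38.5,.09)"
```

```text
time: 18.4
tool_pos: [0.505, -0.3006, 0.0033]
tool_rot: [0.0, 0.383, 0.924, -0.0]
contact_force: [0.1, 1.1, 1.3]
gripper_width: 0.411
grasp_force: 60.6
time: 18.7
tool_pos: [0.5049, -0.3005, 0.003]
tool_rot: [0.0, 0.383, 0.924, -0.0]
contact_force: [0.2, 0.4, 0.3]
gripper_width: 0.541
grasp_force: 0.0
time: 19.1
tool_pos: [0.5093, -0.3038, 0.1426]
tool_rot: [0.008, 0.383, 0.924, -0.002]
contact_force: [0.7, -0.2, 1.0]
gripper_width: 0.541
grasp_force: 0.0
turn 0.113  x 20.79 y 39.27 cm  z 5.26 | tcp [ 0.5093 -0.3038  0.1426] yaw 45.0 t 19.1 j6 -1.45 F [ 0.7 -0.2  1. ] w 0.541 g 0
```

```bash
python3 -m crank '[{"x":0,"y":0,"z":0,"turn":0.113},{"x":2.1,"y":3.9,"z":0,"turn":0},{"x":2.1,"y":3.9,"z":0,"turn":0},{"x":2.1,"y":3.9,"z":0,"turn":0},{"x":2.1,"y":3.9,"z":0,"turn":0}]' 50
python3 -m crank '[{"x":2.1,"y":3.9,"z":0,"turn":0},{"x":2.1,"y":3.9,"z":0,"turn":0},{"x":2.1,"y":3.9,"z":0,"turn":0},{"x":2.1,"y":3.9,"z":0,"turn":0},{"x":2.1,"y":3.9,"z":0,"turn":0}]'
python3 -m crank '[{"x":1.9,"y":4.1,"z":2,"turn":0},{"x":0,"y":0,"z":3,"turn":0},{"x":0,"y":0,"z":0,"turn":0},{"x":0,"y":0,"z":0,"turn":0}]'
python3 -c "
from h import *
go(.6872,.1033,38.5,.02)
p,d=manip.grab_frame('top');cv2.imwrite('pics/top3.png',p[:,:,::-1]);cv2.imwrite('pics/a3.png',cv2.resize(p[190:285,310:415],None,fx=6,fy=6,interpolation=cv2.INTER_CUBIC)[:,:,::-1])
M=manip.camera_model('scene')
p,d=manip.grab_frame('scene');cv2.imwrite('pics/s3.png',p[:,:,::-1]);cv2.imwrite('pics/a4.png',cv2.resize(p[150:250,210:330],None,fx=5,fy=5,interpolation=cv2.INTER_CUBIC)[:,:,::-1])"
```

```text
time: 19.6
tool_pos: [0.5749, -0.1361, 0.1325]
tool_rot: [-0.0, 0.435, 0.901, -0.0]
contact_force: [0.6, -0.2, -0.1]
gripper_width: 0.503
grasp_force: 0.0
time: 20.1
tool_pos: [0.6622, 0.0678, 0.1324]
tool_rot: [-0.0, 0.434, 0.901, -0.0]
contact_force: [0.2, -0.6, 0.0]
gripper_width: 0.496
grasp_force: 0.0
time: 20.5
tool_pos: [0.6811, 0.1061, 0.0817]
tool_rot: [-0.001, 0.435, 0.901, -0.001]
contact_force: [0.5, -0.9, 1.0]
gripper_width: 0.5
grasp_force: 0.0
turn -0.000  x -0.60 y 0.30 cm  z 6.17 | tcp [0.6811 0.1061 0.0817] yaw 38.5 t 20.5 j6 -0.62 F [ 0.5 -0.9  1. ] w 0.500 g 0
```

View pics/a3.png

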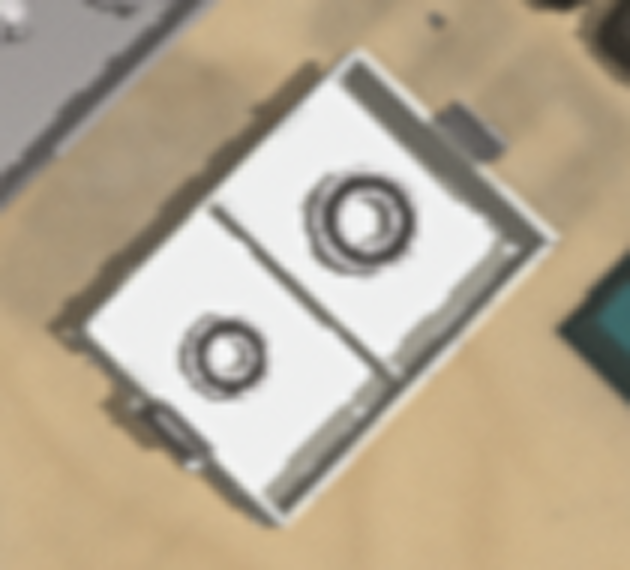

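View pics/a4.png

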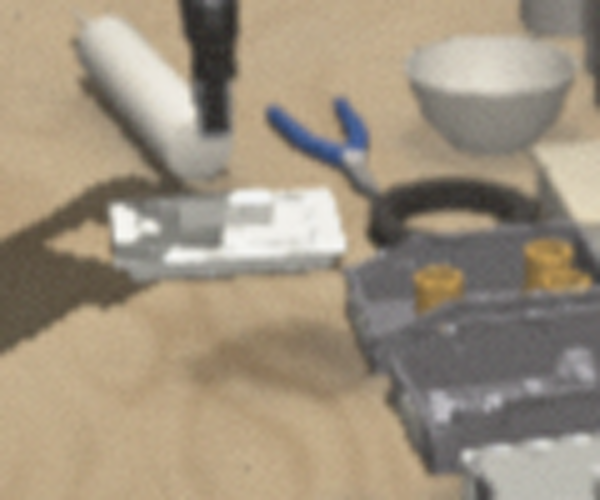

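a3 shows both bearings lying flat, the small one at (228,355) and the large one at (365,220), one in each compartment. The box rim corners are at (360,52), (556,238), (283,522) and (70,333). In a4 the gripper stands just behind the lid. I'll fit rectangles of the known size to refine the box and lid poses.

```bash
python3 - <<'E'
from h import *
def c3(u,v,z): return w(((u+.5)/6-.5+310,(v+.5)/6-.5+190),z)
def fit(n,P):
    A=np.array([[-70,48],[-70,-48],[70,-48],[70,48]])/1000.  # own corners, order around
    P=np.array(P);best=None
    for k in range(4):
      for f in(1,-1):
        B=np.roll(A[::f],k,0);H=(B-B.mean(0)).T@(P-P.mean(0));th=np.arctan2(H[0,1]-H[1,0],H.trace())
        R=np.array([[np.cos(th),-np.sin(th)],[np.sin(th),np.cos(th)]]);r=P-P.mean(0)-B@R.T
        e=np.abs(r).max()
        if best is None or e<best[0]: best=(e,np.degrees(th)%180,P.mean(0))
    print(n,best)
fit('lid',[c1(u,v,.0175) for u,v in[(295,35),(423,200),(163,384),(36,217)]])
fit('box',[c2(u,v,.04) for u,v in[(598,155),(730,278),(545,468),(405,340)]])
fit('box2',[c3(u,v,.04) for u,v in[(360,52),(556,238),(283,522),(70,333)]])
print('bar top corners mean',np.mean([c1(u,v,.037) for u,v in[(158,228),(268,142),(290,168),(180,248)]],0))
go(.6872,.1033,38.5,.02)
E
```

```text
lid (np.float64(0.0010386829980688628), np.float64(128.43131699142737), array([0.68722451, 0.10325533]))
box (np.float64(0.0025702383135063345), np.float64(135.40525339817128), array([ 0.48115232, -0.27615557]))
box2 (np.float64(0.0028251885746713584), np.float64(135.67436747864008), array([ 0.48095468, -0.27710391]))
bar top corners mean [0.68567087 0.10190929]
turn -0.001  x -0.45 y 0.20 cm  z 6.45 | tcp [0.6829 0.1055 0.0845] yaw 38.4 t 20.6 j6 -0.63 F [-1.1  0.3  1.2] w 0.502 g 0
```

```bash
python3 -m crank '[{"x":-0.4,"y":0.2,"z":2,"turn":0},{"x":0,"y":0,"z":2,"turn":0},{"x":0,"y":0,"z":1.3,"turn":0},{"x":0,"y":0,"z":0,"turn":0},{"x":0,"y":0,"z":0,"turn":0}]'
python3 -c "
from h import *
go(.6868,.1028,38.4,.021)"
```

```text
time: 21.1
tool_pos: [0.6862, 0.1042, 0.0297]
tool_rot: [-0.0, 0.435, 0.901, -0.0]
contact_force: [0.2, -0.3, 1.3]
gripper_width: 0.5
grasp_force: 0.0
turn 0.001  x -0.15 y -0.04 cm  z 0.87 | tcp [0.6862 0.1042 0.0297] yaw 38.5 t 21.1 j6 -0.63 F [ 0.2 -0.3  1.3] w 0.500 g 0
```

```bash
python3 -m crank '[{"x":-0.1,"y":0,"z":0.7,"turn":0},{"x":0,"y":0,"z":0.2,"turn":0},{"x":0,"y":0,"z":0,"turn":0}]'
python3 -m crank '[{"x":0,"y":0,"z":0,"turn":0},{"x":0,"y":0,"z":0,"turn":0},{"x":0,"y":0,"z":0,"turn":0},{"x":0,"y":0,"z":0,"turn":0},{"x":0,"y":0,"z":0,"turn":0}]' 0
python3 -c "
from h import *
go(.481,-.2766,45.5,.09)"
python3 -m crank '[{"x":0,"y":0,"z":-3,"turn":0},{"x":0,"y":0,"z":-5,"turn":0},{"x":0,"y":0,"z":-5,"turn":0},{"x":0,"y":0,"z":0,"turn":0}]'
python3 -c "
from h import *
go(.481,-.2766,45.5,.09)"
```

```text
time: 21.4
tool_pos: [0.6868, 0.1037, 0.0209]
tool_rot: [-0.0, 0.434, 0.901, -0.0]
contact_force: [0.7, 0.1, 0.2]
gripper_width: 0.506
grasp_force: 0.0
time: 21.9
tool_pos: [0.6872, 0.1038, 0.0215]
tool_rot: [0.0, 0.434, 0.901, 0.0]
contact_force: [1.0, -0.5, 1.7]
gripper_width: 0.172
grasp_force: 62.0
turn -0.122  x -11.95 y -41.59 cm  z -6.85 | tcp [0.6872 0.1038 0.0215] yaw 38.5 t 21.9 j6 -0.63 F [ 1.  -0.5  1.7] w 0.172 g 62
time: 22.3
tool_pos: [0.6919, 0.1041, 0.1613]
tool_rot: [0.007, 0.434, 0.901, 0.004]
contact_force: [2.1, 0.2, 0.1]
gripper_width: 0.167
grasp_force: 61.7
turn -0.122  x -11.64 y -41.93 cm  z 7.13 | tcp [0.6919 0.1041 0.1613] yaw 38.5 t 22.3 j6 -0.63 F [2.1 0.2 0.1] w 0.167 g 62
```

```bash
python3 -m crank '[{"x":0,"y":0,"z":0,"turn":-0.122},{"x":-1.2,"y":-4.2,"z":0,"turn":0},{"x":-1.2,"y":-4.2,"z":0,"turn":0},{"x":-1.2,"y":-4.2,"z":0,"turn":0},{"x":-1.2,"y":-4.2,"z":0,"turn":0}]'
python3 -m crank '[{"x":-1.2,"y":-4.2,"z":0,"turn":0},{"x":-1.2,"y":-4.2,"z":0,"turn":0},{"x":-1.2,"y":-4.2,"z":0,"turn":0},{"x":-1.2,"y":-4.2,"z":0,"turn":0},{"x":-1.2,"y":-4.2,"z":0,"turn":0}]'
python3 -m crank '[{"x":-0.8,"y":-4.1,"z":0,"turn":0},{"x":0,"y":0,"z":2,"turn":0},{"x":0,"y":0,"z":1.5,"turn":0},{"x":0,"y":0,"z":0,"turn":0},{"x":0,"y":0,"z":0,"turn":0}]'
python3 -c "
from h import *
go(.481,-.2766,45.5,.1)"
```

```text
time: 22.8
tool_pos: [0.6017, -0.0508, 0.1497]
tool_rot: [-0.001, 0.378, 0.926, -0.0]
contact_force: [-0.2, -0.6, -0.1]
gripper_width: 0.167
grasp_force: 61.6
time: 23.3
tool_pos: [0.4973, -0.2426, 0.15]
tool_rot: [-0.001, 0.379, 0.926, 0.0]
contact_force: [0.3, -0.3, -1.3]
gripper_width: 0.166
grasp_force: 61.6
time: 23.8
tool_pos: [0.4756, -0.2753, 0.1149]
tool_rot: [-0.001, 0.378, 0.926, 0.0]
contact_force: [-1.3, 0.7, -1.5]
gripper_width: 0.166
grasp_force: 61.6
turn 0.001  x -0.48 y 0.28 cm  z 1.49 | tcp [ 0.4756 -0.2753  0.1149] yaw 45.6 t 23.8 j6 -1.46 F [-1.3  0.7 -1.5] w 0.166 g 62
```

```bash
python3 -m crank '[{"x":-0.5,"y":0.3,"z":1,"turn":0},{"x":0,"y":0,"z":1.5,"turn":0},{"x":0,"y":0,"z":0.8,"turn":0},{"x":0,"y":0,"z":0,"turn":0},{"x":0,"y":0,"z":0,"turn":0}]'
python3 -c "
from h import *
go(.481,-.2766,45.5,.047)
p,d=manip.grab_frame('scene');cv2.imwrite('pics/a5.png',cv2.resize(p[190:290,270:390],None,fx=5,fy=5,interpolation=cv2.INTER_CUBIC)[:,:,::-1])"
```

```text
time: 24.3
tool_pos: [0.4812, -0.2775, 0.0824]
tool_rot: [-0.001, 0.379, 0.926, 0.0]
contact_force: [0.2, 0.5, -0.6]
gripper_width: 0.17
grasp_force: 61.6
turn 0.000  x 0.08 y 0.04 cm  z 3.54 | tcp [ 0.4812 -0.2775  0.0824] yaw 45.5 t 24.3 j6 -1.45 F [ 0.2  0.5 -0.6] w 0.170 g 62
```

View pics/a5.png

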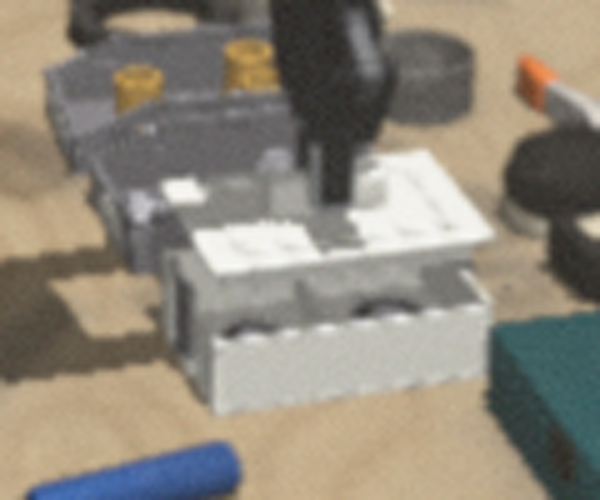

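The lid hangs level and square above the box, with its near edge at (340,255) over the box wall at (340,350). Lowering it slowly.

```bash
python3 -m crank '[{"x":0.1,"y":0,"z":0.6,"turn":0},{"x":0,"y":0,"z":0.6,"turn":0},{"x":0,"y":0,"z":0.3,"turn":0},{"x":0,"y":0,"z":0,"turn":0}]'
python3 -c "
from h import *
go(.481,-.2766,45.5,.047)"
python3 -m crank '[{"x":0,"y":0,"z":0.4,"turn":0},{"x":0,"y":0,"z":0.4,"turn":0},{"x":0,"y":0,"z":0,"turn":0}]'
python3 -c "
from h import *
go(.481,-.2766,45.5,.047)"
```

```text
time: 24.75
tool_pos: [0.4802, -0.2767, 0.0671]
tool_rot: [-0.001, 0.379, 0.925, 0.0]
contact_force: [0.6, -0.4, -1.1]
gripper_width: 0.167
grasp_force: 61.6
turn -0.000  x -0.05 y 0.06 cm  z 2.01 | tcp [ 0.4802 -0.2767  0.0671] yaw 45.5 t 24.8 j6 -1.45 F [ 0.6 -0.4 -1.1] w 0.167 g 62
time: 25.05
tool_pos: [0.4806, -0.277, 0.0594]
tool_rot: [-0.0, 0.379, 0.926, 0.0]
contact_force: [-0.0, 0.4, -0.6]
gripper_width: 0.168
grasp_force: 61.6
turn -0.000  x -0.00 y 0.05 cm  z 1.24 | tcp [ 0.4806 -0.277   0.0594] yaw 45.5 t 25.1 j6 -1.45 F [-0.   0.4 -0.6] w 0.168 g 62
```

```bash
python3 -m crank '[{"x":0,"y":0,"z":0.3,"turn":0},{"x":0,"y":0,"z":0.3,"turn":0},{"x":0,"y":0,"z":0,"turn":0}]'
python3 -m crank '[{"x":0,"y":0,"z":0.3,"turn":0},{"x":0,"y":0,"z":0.2,"turn":0},{"x":0,"y":0,"z":0,"turn":0}]'
python3 -c "
from h import *
go(.481,-.2766,45.5,.047)"
```

```text
time: 25.35
tool_pos: [0.4813, -0.2774, 0.0544]
tool_rot: [0.001, 0.379, 0.926, -0.0]
contact_force: [0.6, -1.2, 1.4]
gripper_width: 0.168
grasp_force: 62.0
time: 25.65
tool_pos: [0.4803, -0.2767, 0.048]
tool_rot: [-0.001, 0.379, 0.926, 0.0]
contact_force: [1.7, -1.2, -2.0]
gripper_width: 0.167
grasp_force: 61.6
turn -0.000  x -0.05 y 0.06 cm  z 0.10 | tcp [ 0.4803 -0.2767  0.048 ] yaw 45.5 t 25.6 j6 -1.45 F [ 1.7 -1.2 -2. ] w 0.167 g 62
```

```bash
python3 -m crank '[{"x":0,"y":0,"z":0.2,"turn":0},{"x":0,"y":0,"z":0,"turn":0},{"x":0,"y":0,"z":0,"turn":0}]'
python3 -m crank '[{"x":0,"y":0,"z":0.2,"turn":0},{"x":0,"y":0,"z":0,"turn":0},{"x":0,"y":0,"z":0,"turn":0}]'
python3 -c "
from h import *
go(.481,-.2766,45.5,.047)
p,d=manip.grab_frame('scene');cv2.imwrite('pics/a6.png',cv2.resize(p[190:290,270:390],None,fx=5,fy=5,interpolation=cv2.INTER_CUBIC)[:,:,::-1])"
```

```text
time: 25.95
tool_pos: [0.4807, -0.277, 0.0478]
tool_rot: [-0.0, 0.379, 0.926, 0.0]
contact_force: [-2.8, 2.3, 8.0]
gripper_width: 0.166
grasp_force: 62.6
time: 26.25
tool_pos: [0.4809, -0.2772, 0.0478]
tool_rot: [-0.001, 0.379, 0.926, 0.0]
contact_force: [-7.1, 5.0, 15.7]
gripper_width: 0.165
grasp_force: 64.1
turn 0.000  x 0.03 y 0.05 cm  z 0.08 | tcp [ 0.4809 -0.2772  0.0478] yaw 45.5 t 26.2 j6 -1.45 F [-7.1  5.  15.7] w 0.165 g 64
```

View pics/a6.png

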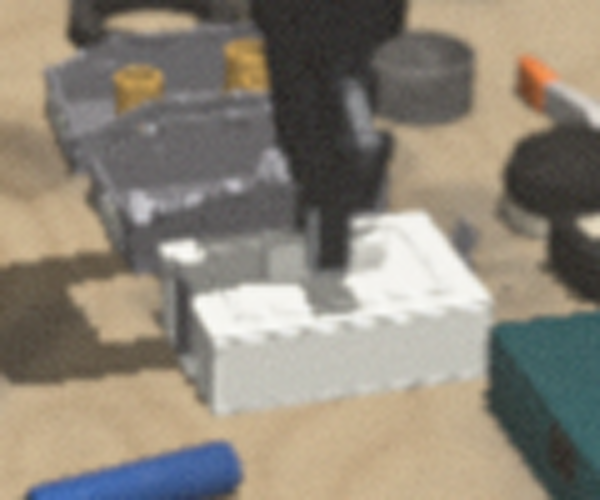

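The lid's flange sits flush on the rim, with its edge at (350,320) right on the wall. One slightly harder press, then release and check.

```bash
python3 -m crank '[{"x":0,"y":0,"z":0.3,"turn":0},{"x":0,"y":0,"z":0,"turn":0},{"x":0,"y":0,"z":0,"turn":0}]'
python3 -m crank '[{"x":0,"y":0,"z":-0.5,"turn":0},{"x":0,"y":0,"z":0,"turn":0}]'
python3 -m crank '[{"x":0,"y":0,"z":0,"turn":0},{"x":0,"y":0,"z":0,"turn":0},{"x":0,"y":0,"z":0,"turn":0},{"x":0,"y":0,"z":0,"turn":0}]' 50
python3 -m crank '[{"x":0,"y":0,"z":-3,"turn":0},{"x":0,"y":0,"z":-5,"turn":0},{"x":0,"y":0,"z":-5,"turn":0},{"x":0,"y":4,"z":-3,"turn":0},{"x":0,"y":4,"z":0,"turn":0}]'
python3 -m crank '[{"x":0,"y":4.5,"z":0,"turn":0},{"x":0,"y":4.5,"z":0,"turn":0},{"x":0,"y":4.5,"z":0,"turn":0},{"x":0,"y":4.5,"z":0,"turn":0},{"x":0,"y":4.5,"z":0,"turn":0}]'
python3 -m crank '[{"x":2,"y":4,"z":0,"turn":0},{"x":2,"y":4,"z":0,"turn":0},{"x":0,"y":0,"z":0,"turn":0}]'
python3 -c "
from h import *
go(.481,-.2766,45.5,.047)
p,d=manip.grab_frame('scene');a=cv2.resize(p[200:280,280:380],None,fx=5,fy=5,interpolation=cv2.INTER_CUBIC)[:,:,::-1]
q,d=manip.grab_frame('top');b=cv2.resize(q[195:283,315:409],(430,400),interpolation=cv2.INTER_CUBIC)[:,:,::-1]
cv2.imwrite('pics/a7.png',cv2.resize(np.hstack([a,b]),None,fx=.85,fy=.85))
T=M['world_to_cam'];P=[]
for uv in [(345,262),(335,242),(385,220),(360,212),(375,240),(350,225)]:
    nn=cv2.undistortPoints(np.array([[uv]],float),M['mtx'],np.array([M['k1'],0,0,0]))[0,0]
    P.append((T[:3,:3].T@(np.r_[nn,1]*d[uv[1],uv[0]]-T[:3,3])).round(4))
print(np.array(P))"
```

```text
time: 26.6
tool_pos: [0.4814, -0.2775, 0.0477]
tool_rot: [-0.001, 0.378, 0.926, -0.0]
contact_force: [-13.4, 9.0, 33.4]
gripper_width: 0.168
grasp_force: 66.1
time: 26.8
tool_pos: [0.4811, -0.2772, 0.0478]
tool_rot: [0.001, 0.379, 0.926, -0.0]
contact_force: [-0.7, -0.1, 8.8]
gripper_width: 0.172
grasp_force: 62.8
time: 27.2
tool_pos: [0.4804, -0.2768, 0.0462]
tool_rot: [-0.001, 0.379, 0.926, 0.0]
contact_force: [0.2, -0.4, 0.3]
gripper_width: 0.502
grasp_force: 0.0
time: 27.7
tool_pos: [0.5401, -0.2217, 0.2143]
tool_rot: [0.006, 0.38, 0.925, -0.001]
contact_force: [1.2, -0.6, 0.7]
gripper_width: 0.504
grasp_force: 0.0
time: 28.2
tool_pos: [0.6955, -0.058, 0.2064]
tool_rot: [-0.0, 0.379, 0.926, -0.0]
contact_force: [0.6, -1.5, 0.6]
gripper_width: 0.503
grasp_force: 0.0
time: 28.5
tool_pos: [0.7228, 0.0309, 0.2059]
tool_rot: [-0.001, 0.376, 0.927, 0.001]
contact_force: [-0.4, -0.9, -0.3]
gripper_width: 0.499
grasp_force: 0.0
turn 0.006  x -4.31 y -38.88 cm  z 15.89 | tcp [0.7228 0.0309 0.2059] yaw 45.8 t 28.5 j6 -0.86 F [-0.4 -0.9 -0.3] w 0.499 g 0
[[ 0.4288 -0.2389  0.0437]
 [ 0.4692 -0.2188  0.0442]
 [ 0.5167 -0.3238  0.0435]
 [ 0.5323 -0.2714  0.0458]
 [ 0.4749 -0.3022  0.042 ]
 [ 0.5047 -0.2501  0.0455]]
```

View pics/a7.png

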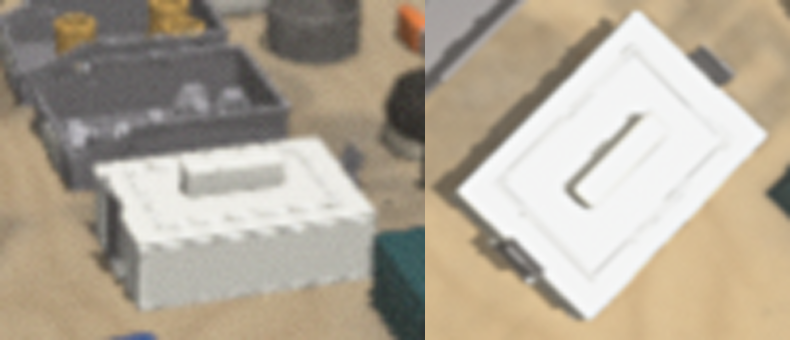

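```bash
python3 - <<'E'
from h import *
T=M['world_to_cam'];D=np.mean([manip.grab_frame('top')[1] for _ in range(3)],0)
v,u=np.mgrid[195:283,315:409];uv=np.c_[u.ravel(),v.ravel()].astype(float)
n=cv2.undistortPoints(uv[:,None],M['mtx'],np.array([M['k1'],0,0,0]))[:,0]
X=(np.c_[n,np.ones(len(n))]*D[v.ravel(),u.ravel()][:,None]-T[:3,3])@T[:3,:3]
e=np.array([np.cos(np.radians(135.5)),np.sin(np.radians(135.5))]);f=np.array([e[1],-e[0]])
a=(X[:,:2]-[.481,-.2766])@e;b=(X[:,:2]-[.481,-.2766])@f
m=(abs(a)<.06)&(abs(b)<.04)&((abs(a)>.036)|(abs(b)>.02))
A=np.c_[a,b,np.ones(len(a))];c=np.linalg.lstsq(A[m],X[m,2],rcond=None)[0];print('tilt x,y,height',c)
m=(X[:,2]>.048)
print('high pts off bar',[(round(p,3),round(q,3),round(z,3)) for p,q,z in zip(a[m],b[m],X[m,2]) if abs(p)>.05])
g=w  # lid corners from a7 right panel
s=.85*430/94,.85*400/88
P=[w((315+(x-425)/s[0],195+y/s[1]),.0435) for x,y in[(640,10),(768,133),(587,320),(458,190)]]
P=np.array(P);print('lid',P.mean(0),[np.degrees(np.arctan2(*(P[i]-P[j])[::-1])) for i,j in((3,0),(2,1))])
E
```

```text
tilt x,y,height [0.06920942 0.03069092 0.04740441]
high pts off bar [(np.float64(0.051), np.float64(0.1), np.float64(0.29)), (np.float64(0.054), np.float64(0.091), np.float64(0.29)), (np.float64(0.072), np.float64(0.104), np.float64(0.291)), (np.float64(-0.076), np.float64(0.011), np.float64(0.06)), (np.float64(0.056), np.float64(0.085), np.float64(0.29)), (np.float64(-0.075), np.float64(0.011), np.float64(0.056)), (np.float64(-0.075), np.float64(0.01), np.float64(0.058)), (np.float64(-0.077), np.float64(0.008), np.float64(0.058)), (np.float64(-0.073), np.float64(0.011), np.float64(0.052)), (np.float64(-0.073), np.float64(0.01), np.float64(0.055)), (np.float64(-0.074), np.float64(0.008), np.float64(0.056)), (np.float64(-0.075), np.float64(0.007), np.float64(0.059)), (np.float64(-0.077), np.float64(0.006), np.float64(0.058)), (np.float64(-0.071), np.float64(0.011), np.float64(0.049)), (np.float64(-0.072), np.float64(0.009), np.float64(0.051)), (np.float64(-0.072), np.float64(0.008), np.float64(0.054)), (np.float64(-0.073), np.float64(0.007), np.float64(0.055)), (np.float64(-0.074), np
[... 7276 characters left out ...]
float64(0.289)), (np.float64(0.138), np.float64(0.032), np.float64(0.289)), (np.float64(0.08), np.float64(-0.026), np.float64(0.288)), (np.float64(0.059), np.float64(-0.048), np.float64(0.288)), (np.float64(0.131), np.float64(0.021), np.float64(0.288)), (np.float64(0.111), np.float64(-0.0), np.float64(0.307)), (np.float64(0.137), np.float64(0.023), np.float64(0.289)), (np.float64(0.113), np.float64(-0.003), np.float64(0.289)), (np.float64(0.098), np.float64(-0.02), np.float64(0.29)), (np.float64(0.089), np.float64(-0.028), np.float64(0.289)), (np.float64(0.09), np.float64(-0.029), np.float64(0.29))]
lid [ 0.48076319 -0.27823144] [np.float64(135.0334311481509), np.float64(135.36441628580093)]
```

```bash
python3 - <<'E'
from h import *
T=M['world_to_cam'];D=manip.grab_frame('top')[1]
v,u=np.mgrid[195:283,315:409];uv=np.c_[u.ravel(),v.ravel()].astype(float)
n=cv2.undistortPoints(uv[:,None],M['mtx'],np.array([M['k1'],0,0,0]))[:,0]
X=(np.c_[n,np.ones(len(n))]*D[v.ravel(),u.ravel()][:,None]-T[:3,3])@T[:3,:3]
e=np.array([-.713,.701]);f=np.array([e[1],-e[0]]);d=X[:,:2]-[.481,-.277];a=d@e;b=d@f
m=(abs(a)<.06)&(abs(b)<.04)&((abs(a)>.036)|(abs(b)>.02))&(X[:,2]<.055)&(X[:,2]>.03)
c=np.linalg.lstsq(np.c_[a,b,np.ones(len(a))][m],X[m,2],rcond=None)[0];print(c,m.sum())
s=manip.state();print(s['contact_force'],s['joint_vel'].round(3) if hasattr(s['joint_vel'],'round') else s['joint_vel'])
if abs(c[0])<.03 and c[2]<.0475: print(manip.job_done())
E
```

```text
[-0.00041061  0.00124949  0.04385243] 1569
[ 0.34821506 -0.17147785 -0.43413376] [-0.002 -0.001 -0.002  0.003 -0.     0.002]
the job is handed in; nothing more can be done
None
```

The job is handed in at about 29 s of the 122 s allowed: the bolt and bush are in their bins, one bearing lies flat in each compartment, and the lid measures level at its shut height with both clips over it; no judge's verdict came back.

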